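Hang a resin sample in the curing cabinet and set its timer

TASK

Take the sample panel with the window out of the wire sorter, stand it on the cork mat and let go so that you can take it again the other way, by its two faces. Then hang it by its window on the hook in the narrow curing cabinet without bumping the cabinet's walls, and after that turn the timer's selector until its pointer clicks in at the big mark. Leave the other panels and the small amber bottle where they are.

Things in the scene. Friction and masses are not known exactly. Their poses are not given: they have to be found in the camera images.
- panel: Plywood sample panel standing upright: plate 10 thick (x), 45 wide (y), 160 tall (z), foot 28 (x) x 45 (y) x 8 high; both faces alike. A window 25 wide goes through it along x, from 80 to 110 above the underside; solid from 110 to 160. 0.10 to 0.20 kg, stands freely. Origin: centre of the foot's underside. The only panel with a window and the tallest of the three in the sorter.
- panel_eye (a point): Middle of the upper edge of the panel's window, 110 above its underside: the part that hangs on the hook.
- sorter: Fixed wooden base 134 (x) x 60 (y) x 8 high with four hoops of 6 mm wire at x = -60, -20, 20, 60, each 42 wide (y), tops 150 above the table. The panels stand on the base in the bays between (x = -40, 0, 40, any order), faces 12 from the wires, so fingers fit only at a panel's narrow edges, 45 apart along y. Lift straight up. Origin: centre of its underside.
- mat: Fixed cork mat 150 x 150 x 3 high on the table; origin at the centre of its underside. The panel is stood here to change the grasp.
- cabinet: Fixed narrow curing cabinet, open at its front (its -x side, towards the robot) and at the top; floor plate 8 high. Origin on the table exactly below the hook's seat; x points inwards to the back, y to its left, z up.
- bay_walls: The cabinet's two white side walls (inner faces at y = -40 and 40 of the cabinet, 6 thick, from x = -30 to 80) with tops 170 above the table, and the low amber back wall (inner face at x = 74, top 90 high) with a post 16 wide, 164 high, that carries the hook. Not to be bumped. Same origin and axes as the cabinet.
- hook: Fixed steel hook, a round bar 7 thick, axis 136.5 above the table, running from the cabinet's back post level towards the front (-x) to x = -12 at y = 0, then turned up: the tip (x = -18) rises to 148 above the table. Same origin and axes as the cabinet.
- hook_seat (a point): Top of the hook's level bar, 140 above the table, 18 behind the tip's front: where the upper edge of the window rests. A panel hung here has its underside 30 above the table and its faces across the cabinet's x.
- timer: Fixed grey timer box 160 (x) x 150 (y) x 70 high; origin at the centre of its underside, the selector on the middle of its top. Six white marks lie around the selector 54 from its axis, 36 degrees apart: five dots 6 across and one big mark.
- selector (a joint): Black selector turned about the vertical, 0 to 3.14 rad, growing clockwise seen from above; it clicks into a detent every 36 degrees (0.628 rad) at the marks, turning takes about 0.07 N m. At 0 the pointer points along the timer's +y, at 1.571 along its +x. Between detents it springs to the nearer one when let go.
- selector_grip (a point): On the selector's axis, 99 above the table, where to grip: an upright bar 14 thick, 50 long towards the pointer, top 111 above the table, on a disc 56 across whose top is 81 above the table. Its y axis points along the bar towards the pointer.
- pointer (a point): Where the selector's pointer (the end of the bar with a white line) points among the marks: 54 from the axis, on the mark circle, 73 above the table.
- big_mark: The big white round mark, 16 across, on the timer's top: the setting wanted. It lies at selector 1.257, 1.885 or 2.513 rad. Origin at its centre.
- blank_a: Solid panel without window in the sorter, 45 wide, 10 thick, 125 tall; stays there. Origin: underside.
- blank_b: Another solid panel like blank_a; stays in the sorter.
- hardener: Small amber bottle 48 across, 120 tall, standing near the cabinet; stays where it is. Origin: underside.

How it is judged:
By the outcome, as a careful person would: the job done as asked, in the order asked, and still so for the second after the job is handed in, with the robot touching nothing.
It also fails if it takes over 72 s, if anything falls off the work surface, if the arm or the gripper's body presses on something with over 40 N, if the wrist force passes 120 N, or if a joint passes its speed limit or range.

ROBOT

A 6-joint arm with a two-finger parallel gripper is mounted at the origin on the work surface. World frame = base frame: x ahead of the robot, y to its left, z up, the work surface at z = 0. Lengths are in m, angles in degrees, forces in N, time in s.
With the tool pointing down it reaches from about 0.4 to 0.825 m from the base axis. Payload 7 kg.
Tool frame: the origin (TCP) lies midway between the tips of the shut fingers; the grasp point (between the pads) lies 19 mm behind it; z points along the fingers, y is the line along which they close (so a half turn about z gives the same grasp; the last joint's range is limited). The gripper opens to 88 mm and grips with 3 to 60 N. Pads are 19 mm wide; open, the fingers measure 130 mm over their backs; the gripper's body (78 mm by 193 mm) begins 47 mm behind the grasp point.
Start: joints at [84.746, 20.546, 0.682, 0, -70.136, -16.507], TCP at [0.25, 0.627, 0.203] pointing down, gripper open.
Joint ranges: [-176.03, 176.03], [-82.01, 121.73], [-58.28, 71.71], [-173.87, 95.51], [-174.79, -0.11], [-173.66, 173.66]. Speed limits (degrees/s): [136.94, 136.94, 172.46, 180, 180, 180].

INTERFACE

Orientations are given as [roll, pitch, yaw] about the fixed x, y, z axes, in that order (R = Rz(yaw) Ry(pitch) Rx(roll)).
In Python, from plant import telemetry, viewer, workorder gives the robot as it stands. The module is installed in compiled form; this text tells all that it offers.
- The arm moves only by the tool carry_out, never from a script. Its argument "rows" is a list of rows, each a list of 6 numbers: the shift along the tool's x, y, z in m, then the turn, a rotation vector about the tool's x, y, z in rad. In form: [[tx, ty, tz, ax, ay, az], ...]. A call has 1 to 8 rows; each row is the pose to reach, as a shift and turn from the pose commanded when the call began, along the tool's axes at that moment; what a row does not reach only later rows make up. A row lasts 1/8 s, in which the tool goes at most 62.5 mm and 10.7 degrees, less where a joint would pass 70% of its speed; a pose out of reach is approached as far as the arm can. A call with a gripper value outside its range is refused whole. "grip" is the gripper's target within -1 to 1 (fully open at 1, half-way at 0, shut at -1), set as the call begins (left out, the last holds). The fingers move at their own pace and stop on an object; the grip force is fixed at half the most. Time passes only in rows, so rows that repeat a pose let the fingers close. It gives the time, the measured TCP pose, the force, the opening and the grip force at its end, in the units of the state.
- telemetry.get_obs(): the state, without advancing time (a new reading comes with each control period).
- viewer.snapshot(name): name is "scene" or "top" or "wrist"; returns the picture (480x640x3 uint8, red, green, blue); there is no depth.
- viewer.camera_info(name): a dict with "intrinsics" (3x3 intrinsics, pixels), "extrinsics" (4x4, takes a point from camera to world coordinates); the wrist camera has in their place "tool_from_camera" (4x4, takes a point from camera to tool coordinates, whose origin is the TCP and whose axes are the flange's). Camera axes: x right, y down, z forward; pixel columns grow to the right and rows downward; lengths in m; the calibration is good to about 2 mm. A picture is of the moment at which its call begins: read the wrist's pose just before it. camera_info takes no time and is no camera call.
- workorder.close_job(): hands the job in; it is judged then, once.
The state is a dict: "clock": time; "joint_pos": joint angles; "qvel": joint speeds; "tau": joint torques, N m; "tool_pos": TCP position; "orientation": TCP orientation; "force": force on the tool from outside, world axes, zero at the start; "moment": the same for the moment, N m; "opening": finger opening in m; "gripper_force": force on a finger pad.
Only numpy, scipy, OpenCV 4.12 (cv2) and the standard library are available. Lean on these libraries where they do the work, as an engineer would, in place of code of your own. Each camera call takes 0.05 s, during which the arm holds its last target. There are 200 camera calls.

## Working session

There is one attempt and no reset: what is moved stays moved. The work goes in short steps, Python scripts to look and compute and a tool call to move; the robot and the scene stay as the last step left them, time stands still between calls to the robot, and variables do not carry over. Pictures are saved under pics/ and viewed, at most 10 in all, crops included, and the job is handed in when it is done.

Besides the shell and the picture viewer there is one more tool, called after "Request:" as a command line: name --pt "numbers of a row" for each row, then --argument value for the rest. carry_out: Moves the arm, as the interface text tells. Its arguments: {"type":"object","properties":{"rows":{"type":"array"},"grip":{"type":"number"}},"required":["rows"]}

```bash
mkdir -p pics; cat > h.py <<'E'
import numpy as np, cv2
from plant import telemetry, viewer, workorder
from scipy.spatial.transform import Rotation as R
def snap(n,f):
    im=viewer.snapshot(n); cv2.imwrite('pics/'+f,im[:,:,::-1]); return im
E
python3 - <<'E'
from h import *
np.set_printoptions(precision=4,suppress=True)
print(telemetry.get_obs())
a=snap('scene','s0.png');b=snap('top','t0.png')
for n in('scene','top','wrist'):print(n,viewer.camera_info(n))
E
```

```text
{'clock': 0.0, 'joint_pos': array([ 84.7465,  20.5922,   0.6374,  -0.0215, -70.1358, -16.5067]), 'qvel': array([ 0.0024, -0.0536,  0.0026, -0.0347, -0.1261,  0.0913]), 'tau': array([ -0.0009, -58.2719,  29.3044,   6.998 ,   0.0068,  -0.0002]), 'tool_pos': array([0.2501, 0.6264, 0.202 ]), 'orientation': array([179.9074,  -0.0064, -21.7675]), 'force': array([ 0.1876, -0.9675, -0.31  ]), 'moment': array([ 0.0328, -0.0057,  0.0028]), 'gripper_force': 0.0, 'opening': 0.08754606619353764}
scene {'intrinsics': array([[468.0895,   0.    , 317.3791],
       [  0.    , 468.0895, 242.1805],
       [  0.    ,   0.    ,   1.    ]]), 'extrinsics': array([[ 0.9054,  0.3426, -0.2508,  0.7986],
       [ 0.4243, -0.7515,  0.5051, -0.4359],
       [-0.0155, -0.5638, -0.8258,  0.8901],
       [ 0.    ,  0.    ,  0.    ,  1.    ]])}
top {'intrinsics': array([[506.7808,   0.    , 326.6563],
       [  0.    , 506.7808, 248.9638],
       [  0.    ,   0.    ,   1.    ]]), 'extrinsics': array([[ 0.0054, -0.9823,  0.1875,  0.3565],
       [-1.    , -0.004 ,  0.0079,  0.0212],
       [-0.007 , -0.1875, -0.9822,  1.1701],
       [ 0.    ,  0.    ,  0.    ,  1.    ]])}
wrist {'intrinsics': array([[368.9343,   0.    , 313.1575],
       [  0.    , 368.9343, 240.576 ],
       [  0.    ,   0.    ,   1.    ]]), 'tool_from_camera': array([[-0.0009, -0.9558, -0.2941,  0.0796],
       [ 1.    , -0.001 ,  0.0003, -0.0005],
       [-0.0006, -0.2941,  0.9558, -0.1811],
       [ 0.    ,  0.    ,  0.    ,  1.    ]])}
```

View pics/s0.png

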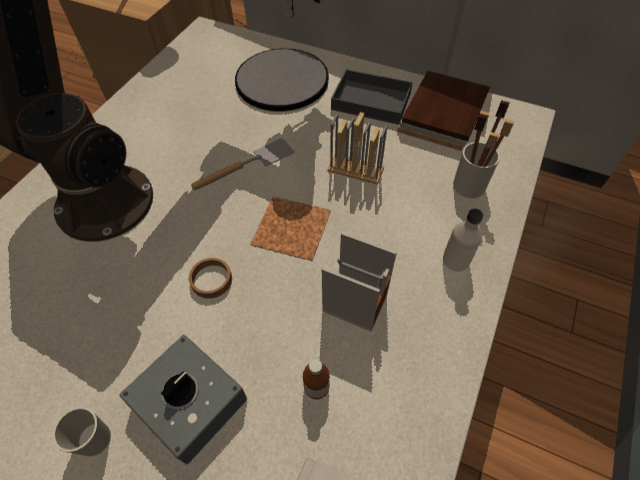

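View pics/t0.png

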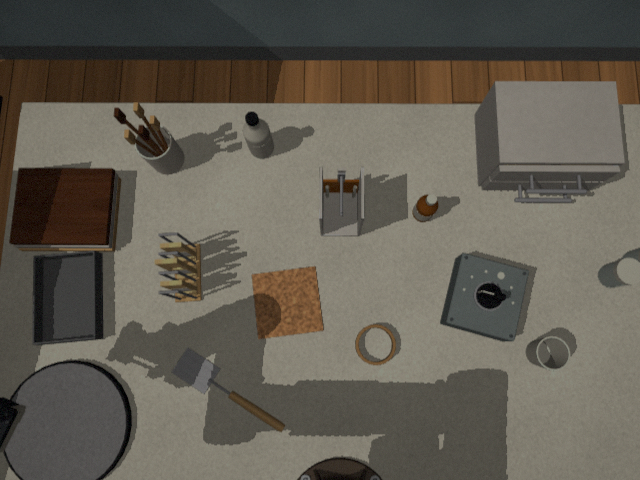

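The scene view shows the sorter (330–385, 115–180) with the tall windowed panel in the middle bay, the mat (290, 228), the cabinet (358, 282) opening to the robot, the bottle (316, 378) and the timer (183, 398). The top view shows the sorter (182, 268), the mat (288, 302), the cabinet (341, 200), and the timer (489, 296) with its big mark near (501, 276). I'll enlarge these for pixel reading.

```bash
cat >> h.py <<'E'
def tile(im,x,y,w,h,s):
    c=cv2.resize(im[y:y+h,x:x+w],None,fx=s,fy=s,interpolation=cv2.INTER_CUBIC)
    for u in range(x-x%10+10,x+w,10):
        cv2.line(c,((u-x)*s,0),((u-x)*s,5 if u%50 else 14),(0,255,0),1); cv2.putText(c,str(u),((u-x)*s-10,14),0,.32,(0,255,0),1)
    for v in range(y-y%10+10,y+h,10):
        cv2.line(c,(0,(v-y)*s),(5,(v-y)*s),(0,255,0),1); cv2.putText(c,str(v),(6,(v-y)*s+4),0,.32,(0,255,0),1)
    return c
E
python3 - <<'E'
from h import *
t=cv2.imread('pics/t0.png');s=cv2.imread('pics/s0.png')
A=np.hstack([tile(t,150,225,66,75,4),tile(t,310,160,66,75,4),tile(t,438,250,66,75,4)])
B=np.hstack([tile(s,325,108,66,75,4),tile(s,315,230,88,100,3),tile(s,117,335,132,150,2)])
A=np.hstack([tile(t,150,228,66,75,4),tile(t,310,162,66,75,4),tile(t,440,248,88,100,3)])
cv2.imwrite('pics/m0.png',np.vstack([A,B[:300]]))
E
```

```text
Traceback (most recent call last):
ValueError: all the input array dimensions except for the concatenation axis must match exactly, but along dimension 0, the array at index 0 has size 300 and the array at index 2 has size 290
```

```bash
python3 - <<'E'
from h import *
t=cv2.imread('pics/t0.png');s=cv2.imread('pics/s0.png')
A=np.hstack([tile(t,150,228,66,75,4),tile(t,310,162,66,75,4),tile(t,440,248,88,100,3)])
B=np.hstack([tile(s,325,108,66,75,4),tile(s,315,230,88,100,3),tile(s,117,330,132,150,2)])
cv2.imwrite('pics/m0.png',np.vstack([A,B]))
E
```

```text
(no output)
```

View pics/m0.png

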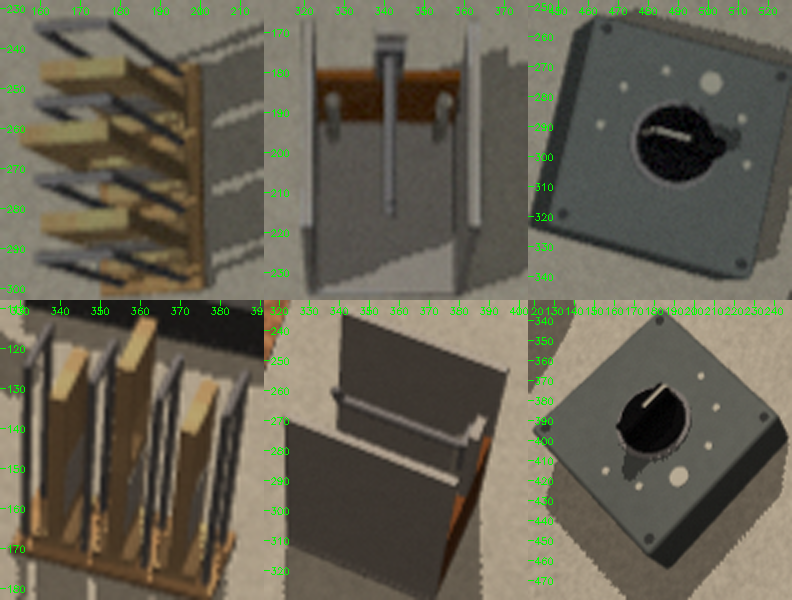

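The montage shows that the middle panel is the tallest (top face about (166, 262) in the top view). The hook tip is at (341, 215) and the post at (341, 173). The selector axis is near (488, 295), with its white line pointing left to the first dot (464, 289); the big mark (501, 275) is the fourth, i.e. 1.885 rad. Rough triangulation next.

```bash
cat >> h.py <<'E'
def ray(n,uv,T=None):
    c=viewer.camera_info(n); K=c['intrinsics']
    T=c['extrinsics'] if T is None else T
    d=T[:3,:3]@np.linalg.solve(K,[uv[0],uv[1],1.]); return T[:3,3],d
def atz(n,uv,z,T=None):
    o,d=ray(n,uv,T); return (o+d*(z-o[2])/d[2])
def tri(rays):
    A=np.zeros((3,3));b=np.zeros(3)
    for o,d in rays:
        d=d/np.linalg.norm(d);P=np.eye(3)-np.outer(d,d);A+=P;b+=P@o
    p=np.linalg.solve(A,b); return p,[np.linalg.norm(np.cross(p-o,d/np.linalg.norm(d))) for o,d in rays]
def proj(n,p,T=None):
    c=viewer.camera_info(n); T=c['extrinsics'] if T is None else T
    q=c['intrinsics']@(np.linalg.inv(T)@np.append(p,1))[:3]; return q[:2]/q[2]
def tool(o=None):
    o=o or telemetry.get_obs(); T=np.eye(4);T[:3,:3]=R.from_euler('xyz',o['orientation'],degrees=True).as_matrix();T[:3,3]=o['tool_pos'];return T
def wT(o=None): return tool(o)@viewer.camera_info('wrist')['tool_from_camera']
E
python3 - <<'E'
from h import *
np.set_printoptions(precision=4,suppress=True)
for nm,t,s in [('big',(501,275),(190,418)),('dot0',(463.5,289),(201,373)),('dot5',(513,302),(153,416)),('hooktip',(341,214),(335,261)),('panelL',(155,263),(357,121)),('post',(341,171),(392,273)),('wallL near top',(320,218),(342,235)),('wallR near top',(364,217),(316,271))]:
    p,r=tri([ray('top',t),ray('scene',s)]);print(nm,p,np.round(r,4))
print('panel top', atz('top',(155,260),.168),atz('top',(178,257),.168),atz('top',(157,266),.168),atz('top',(178,261.5),.168))
for uv in[(187,246),(203,243),(204,287),(190,290)]:print('base',atz('top',uv,.008))
for uv in[(252,273),(316,266),(323,330),(257,338)]:print('mat',atz('top',uv,.003))
for uv in[(464,255),(531,267),(511,341),(440,323)]:print('timer',atz('top',uv,.07))
E
```

```text
big [ 0.5087 -0.3503  0.0749] [0.0012 0.0012]
dot0 [ 0.4783 -0.2729  0.0594] [0.003 0.003]
dot5 [ 0.45   -0.3734  0.074 ] [0.0019 0.0019]
hooktip [ 0.6233 -0.0025  0.1456] [0.0039 0.0039]
panelL [0.5154 0.377  0.1439] [0.0076 0.0076]
post [0.7225 0.0037 0.1556] [0.0064 0.0064]
wallL near top [0.6132 0.0433 0.163 ] [0. 0.]
wallR near top [ 0.6088 -0.0499  0.1723] [0.0058 0.0058]
panel top [0.5238 0.3741 0.168 ] [0.5301 0.3282 0.168 ] [0.5116 0.3692 0.168 ] [0.5209 0.3276 0.168 ]
base [0.5841 0.3576 0.008 ]
base [0.5914 0.3205 0.008 ]
base [0.4879 0.3128 0.008 ]
base [0.4808 0.3448 0.008 ]
mat [0.5217 0.2039 0.003 ]
mat [0.5388 0.0552 0.003 ]
mat [0.3915 0.0379 0.003 ]
mat [0.3728 0.1876 0.003 ]
timer [ 0.5542 -0.2723  0.07  ]
timer [ 0.5281 -0.4175  0.07  ]
timer [ 0.3685 -0.3638  0.07  ]
timer [ 0.4057 -0.2142  0.07  ]
```

```bash
cat >> h.py <<'E'
np.set_printoptions(precision=4,suppress=True)
def need(p,yaw,T=None):
    """row (tool shift m, rotvec rad) from the measured pose to TCP p, tool down at yaw"""
    T=tool() if T is None else T; G=R.from_euler('xyz',[180,0,yaw],degrees=True).as_matrix()
    s=T[:3,:3].T@(np.array(p)-T[:3,3]); r=R.from_matrix(T[:3,:3].T@G).as_rotvec()
    n=max(np.abs(np.linalg.norm(s))/.0625,np.degrees(np.linalg.norm(r))/10.7)
    print(np.round(s,4),np.round(r,4),'rows>=%.1f'%n)
    G4=np.eye(4);G4[:3,:3]=G;G4[:3,3]=p;return G4
E
python3 -c "
from h import *
need([.50,.40,.30],7); need([.53,.30,.30],7,need([.50,.40,.30],7))"
```

```text
[ 0.3161  0.1178 -0.0977] [ 0.0014  0.0002 -0.5021] rows>=5.6
[ 0.3161  0.1178 -0.0977] [ 0.0014  0.0002 -0.5021] rows>=5.6
[0.0176 0.1029 0.    ] [0. 0. 0.] rows>=1.7
```

Request:
carry_out --pt "0.05 0.02 -0.0977 0 0 -0.12" --pt "0.1 0.04 -0.0977 0 0 -0.25" --pt "0.16 0.06 -0.0977 0 0 -0.38" --pt "0.21 0.08 -0.0977 0 0 -0.502" --pt "0.26 0.1 -0.0977 0 0 -0.502" --pt "0.316 0.118 -0.0977 0 0 -0.502" --pt "0.316 0.118 -0.0977 0 0 -0.502" --pt "0.316 0.118 -0.0977 0 0 -0.502" --grip 1

```text
clock: 1.1
tool_pos: [0.5001, 0.3997, 0.3001]
orientation: [180.0, 0.0, 6.9]
force: [-0.4, 0.7, -0.7]
opening: 0.0877
gripper_force: 0.0
```

```bash
python3 -c "
from h import *
o=telemetry.get_obs();np.save('w1.npy',wT(o));snap('wrist','w1.png');print(o['clock'],o['tool_pos'],o['orientation'],o['joint_pos'])
need([.53,.30,.30],7)"
```

```text
1.1 [0.5001 0.3997 0.3001] [179.9785   0.0432   6.9254] [ 56.0564  14.8582   5.1163  -0.0189 -80.3025  40.8722]
[0.018  0.1034 0.0003] [0.0002 0.0006 0.    ] rows>=1.7
```

Request:
carry_out --pt "0.006 0.034 0 0 0 0" --pt "0.012 0.068 0 0 0 0" --pt "0.018 0.103 0 0 0 0" --pt "0.018 0.103 0 0 0 0" --pt "0.018 0.103 0 0 0 0"

```text
clock: 1.78
tool_pos: [0.5298, 0.3013, 0.3007]
orientation: [-180.0, -0.0, 7.1]
force: [0.2, -0.3, 0.2]
opening: 0.0877
gripper_force: 0.0
```

```bash
python3 -c "
from h import *
o=telemetry.get_obs();np.save('w2.npy',wT(o));snap('wrist','w2.png');print(o['clock'],o['tool_pos'],o['orientation'])
a=cv2.imread('pics/w1.png');b=cv2.imread('pics/w2.png')
for k in 'w1','w2':
  T=np.load(k+'.npy');print(proj('wrist',[.521,.350,.168],T))
cv2.imwrite('pics/m1.png',np.vstack([a,b])[::2,::2]) if 0 else None
u1=proj('wrist',[.525,.345,.1],np.load('w1.npy'));u2=proj('wrist',[.525,.345,.1],np.load('w2.npy'))
A=[tile(im,max(0,int(u[0])-100),max(0,int(u[1])-150),200,300,2) for im,u in((a,u1),(b,u2))]
cv2.imwrite('pics/m1.png',np.hstack([x[:600] for x in A]));print([x.shape for x in A],u1,u2)"
```

```text
1.775 [0.5298 0.3013 0.3007] [-179.9779   -0.0053    7.0749]
[373.6752 205.6595]
[257.4194 225.2793]
[(600, 400, 3), (600, 400, 3)] [368.764 189.043] [271.801  205.7427]
```

View pics/m1.png

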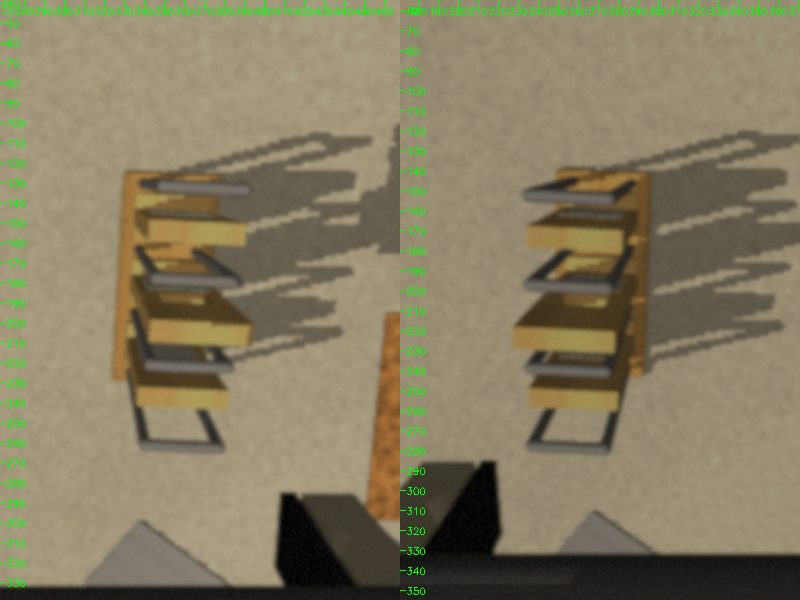

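The two wrist views show the panels edge-on from above. The tallest is the middle one, its top face in montage pixels about (150–252, 320–346) left and (515–618, 325–347) right. The panels line up nearly with the tool axes. I'll segment the bright top faces for accuracy.

```bash
python3 - <<'E'
from h import *
C={}
for k,box in(('w1',(268+130,268-0) ,),('w2',None)):
    im=cv2.imread(f'pics/{k}.png'); hsv=cv2.cvtColor(im,cv2.COLOR_BGR2HSV)
    x0,y0=(268,39) if k=='w1' else (171,55)
    xs=(x0+60,x0+130) if k=='w1' else (x0+50,x0+125)
    ys=(y0+100,y0+210)
    m=((hsv[...,1]>90)&(hsv[...,2]>165)).astype(np.uint8)
    M=np.zeros_like(m);M[ys[0]:ys[1],xs[0]:xs[1]]=m[ys[0]:ys[1],xs[0]:xs[1]]
    n,l,st,ce=cv2.connectedComponentsWithStats(M)
    for i in range(1,n):
        if st[i,4]>150:
            pts=np.argwhere(l==i)[:,::-1].astype(np.float32); r=cv2.minAreaRect(pts)
            print(k,st[i],ce[i],r)
            b=cv2.boxPoints(r); T=np.load(k+'.npy'); 
            c=atz('wrist',r[0],.168,T); C.setdefault(k,[]).append((r[0],c)); print('   at .168',c,'  at .133',atz('wrist',r[0],.133,T))
E
```

```text
w1 [343 150  49  17 490] [364.5388 156.4306] ((367.0, 158.0), (48.0, 16.0), 0.0)
   at .168 [0.5601 0.3623 0.168 ]   at .133 [0.5579 0.3569 0.133 ]
w1 [344 200  47  12 394] [366.3503 205.2614] ((366.9872131347656, 205.2113800048828), (46.39970397949219, 8.892772674560547), 3.4682295322418213)
   at .168 [0.5207 0.3558 0.168 ]   at .133 [0.5141 0.3498 0.133 ]
w1 [338 234  44  10 357] [359.1373 238.2913] ((359.48895263671875, 238.36329650878906), (43.22258377075195, 8.390088081359863), 1.7357046604156494)
   at .168 [0.4904 0.3575 0.168 ]   at .133 [0.4804 0.3517 0.133 ]
```

```bash
python3 - <<'E'
from h import *
for k,cols,rows,(ca,ra) in(('w1',range(334,402),range(190,220),(367,206)),('w2',range(218,292),range(205,236),(255,223))):
    hsv=cv2.cvtColor(cv2.imread(f'pics/{k}.png'),cv2.COLOR_BGR2HSV).astype(int)
    for r in (ra-3,ra,ra+3): print(k,'row',r,cols[0],[f'{hsv[r,c,1]}/{hsv[r,c,2]}' for c in cols if c<cols[0]+18 or c>cols[-1]-22])
    for c in(ca-15,ca,ca+15): print(k,'col',c,rows[0],[f'{hsv[r,c,1]}/{hsv[r,c,2]}' for r in rows])
E
```

```text
w1 row 203 334 ['116/145', '100/110', '73/77', '46/56', '59/56', '111/69', '130/90', '146/110', '144/131', '138/155', '140/169', '140/171', '143/173', '138/174', '145/172', '139/173', '139/174', '138/174', '128/170', '126/170', '124/169', '128/169', '128/170', '125/171', '133/169', '130/171', '131/170', '131/169', '132/168', '131/164', '138/150', '134/131', '120/117', '90/108', '70/105', '66/104', '66/104', '59/103', '58/105', '58/106']
w1 row 206 334 ['122/153', '116/132', '94/98', '56/68', '32/56', '50/56', '99/72', '131/99', '141/136', '141/163', '138/172', '139/174', '141/173', '140/173', '140/173', '140/173', '139/174', '138/174', '123/172', '123/172', '125/173', '128/171', '128/174', '128/172', '130/173', '131/170', '134/170', '133/173', '132/168', '134/154', '137/134', '135/121', '112/114', '81/107', '64/104', '64/103', '66/105', '60/106', '60/106', '60/106']
w1 row 209 334 ['139/77', '121/76', '84/73', '59/69', '35/58', '40/51', '65/59', '112/82', '129/119', '134/146', '137/155', '137/155', '136/158', '134/158', '139/158', '135/160', '135/161', '138/163', '122/173', '126/172'
[... 2798 characters left out ...]
39/39', '24/42', '43/47']
w2 col 255 205 ['143/105', '146/101', '147/92', '160/78', '149/72', '140/71', '140/73', '140/71', '158/71', '152/72', '147/73', '149/72', '150/73', '143/84', '135/113', '128/143', '127/155', '123/159', '125/161', '127/159', '126/160', '125/159', '125/159', '125/159', '128/152', '119/129', '95/97', '75/82', '65/83', '94/76', '131/66']
w2 col 270 205 ['127/144', '124/150', '127/143', '132/114', '138/87', '144/76', '163/69', '149/70', '151/71', '159/72', '147/73', '147/71', '156/72', '143/75', '137/93', '134/122', '132/149', '130/159', '132/159', '131/158', '135/159', '133/159', '128/159', '131/161', '128/159', '128/146', '112/118', '79/87', '78/82', '81/88', '108/80']
```

```bash
python3 - <<'E'
from h import *
T1,T2=np.load('w1.npy'),np.load('w2.npy')
p,r=tri([ray('wrist',(367.2,205.2),T1),ray('wrist',(251.5,224.6),T2)]);print(p,r)
z=p[2]
for T,a,b,l,rr in((T1,(352,204.4),(382,206.3),(342,203.7),(392.3,206.9)),(T2,(240,224),(270,225.6),(226.7,223.4),(276.3,225.9))):
    A,B=atz('wrist',a,z,T),atz('wrist',b,z,T); d=B-A; print('width dir',np.degrees(np.arctan2(d[1],d[0])),'width',np.linalg.norm(atz('wrist',l,z,T)-atz('wrist',rr,z,T)))
    print(atz('wrist',l,z,T),atz('wrist',rr,z,T))
E
```

```text
[0.5205 0.3554 0.1666] [np.float64(6.003173491591933e-05), np.float64(6.003173491594745e-05)]
width dir -86.80583421012616 width 0.04382077633130605
[0.5192 0.3772 0.1666] [0.5216 0.3335 0.1666]
width dir -86.13377457507757 width 0.043712619180941055
[0.519  0.3772 0.1666] [0.5221 0.3336 0.1666]
```

```bash
python3 -c "
from h import *
need([.5205,.3554,.19],3.5)"
```

```text
[-0.0025 -0.0547  0.1106] [-0.0002  0.0001  0.0628] rows>=2.0
```

Request:
carry_out --pt "-0.001 -0.03 0.02 0 0 0.03" --pt "-0.0025 -0.0547 0.06 0 0 0.063" --pt "-0.0025 -0.0547 0.085 0 0 0.063" --pt "-0.0025 -0.0547 0.11 0 0 0.063" --pt "-0.0025 -0.0547 0.14 0 0 0.063" --pt "-0.0025 -0.0547 0.165 0 0 0.063" --pt "-0.0025 -0.0547 0.176 0 0 0.063" --pt "-0.0025 -0.0547 0.176 0 0 0.063"

```text
clock: 2.82
tool_pos: [0.5208, 0.3545, 0.1241]
orientation: [179.9, 0.0, 3.5]
force: [0.7, -0.1, 0.7]
opening: 0.0876
gripper_force: 0.0
```

Request:
carry_out --pt "0 0 0 0 0 0" --pt "0 0 0 0 0 0" --pt "0 0 0 0 0 0" --pt "0 0 0 0 0 0" --pt "0 0 0 0 0 0" --pt "0 0 0 0 0 0" --pt "0 0 0 0 0 0" --grip -1

```text
clock: 3.7
tool_pos: [0.5213, 0.3541, 0.1248]
orientation: [-180.0, -0.0, 3.4]
force: [-0.5, -0.1, 1.4]
opening: 0.0446
gripper_force: 30.0
```

Request:
carry_out --pt "0 0 -0.01 0 0 0" --pt "0 0 -0.03 0 0 0" --pt "0 0 -0.055 0 0 0" --pt "0 0 -0.085 0 0 0" --pt "0 0 -0.115 0 0 0" --pt "0 0 -0.145 0 0 0" --pt "0 0 -0.165 0 0 0" --pt "0 0 -0.17 0 0 0"

```text
clock: 4.7
tool_pos: [0.5215, 0.3544, 0.2964]
orientation: [-179.9, -0.1, 3.4]
force: [-0.1, 0.4, -2.1]
opening: 0.0445
gripper_force: 30.0
```

```bash
python3 -c "
from h import *
need([.456,.121,.295],3.5)"
```

```text
[-0.0792  0.2291  0.0008] [-0.0017 -0.0017 -0.0019] rows>=3.9
```

Request:
carry_out --pt "-0.005 0.015 0 0 0 0" --pt "-0.016 0.048 0 0 0 0" --pt "-0.03 0.088 0 0 0 0" --pt "-0.045 0.13 0 0 0 0" --pt "-0.06 0.172 0 0 0 0" --pt "-0.071 0.205 0 0 0 0" --pt "-0.078 0.225 0 0 0 0" --pt "-0.079 0.229 0 0 0 0"

```text
clock: 5.7
tool_pos: [0.4553, 0.1195, 0.2944]
orientation: [-180.0, 0.0, 3.3]
force: [-0.1, 0.7, -2.1]
opening: 0.0446
gripper_force: 30.0
```

Request:
carry_out --pt "0 0 0.015 0 0 0" --pt "0 0 0.045 0 0 0" --pt "0 0 0.08 0 0 0" --pt "0 0 0.115 0 0 0" --pt "0 0 0.145 0 0 0" --pt "0 0 0.162 0 0 0" --pt "0 0 0.168 0 0 0" --pt "0 0 0.169 0 0 0"

```text
clock: 6.7
tool_pos: [0.4559, 0.1211, 0.1251]
orientation: [180.0, 0.1, 3.4]
force: [0.3, -0.3, -1.3]
opening: 0.0449
gripper_force: 30.0
```

```bash
python3 -c "
from h import *
o=telemetry.get_obs();print(o['tool_pos'],o['orientation'],o['force'])
snap('scene','s1.png');snap('top','t1.png');
im=cv2.imread('pics/s1.png');im2=cv2.imread('pics/t1.png')
cv2.imwrite('pics/m2.png',np.hstack([tile(im,190,60,200,240,2),tile(im2,220,180,200,240,2)]))"
```

```text
[0.4559 0.1211 0.1251] [179.9584   0.0508   3.4235] [ 0.3054 -0.3344 -1.2516]
```

View pics/m2.png

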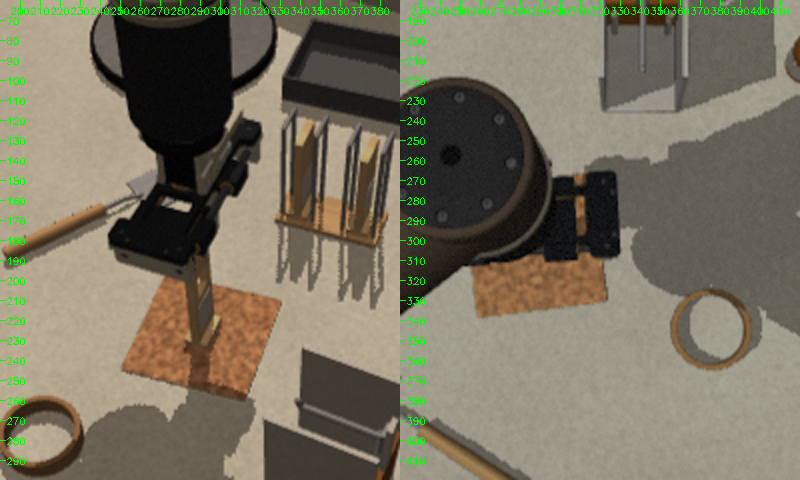

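The panel hangs upright from the gripper over the mat's middle (foot at scene (291, 228)), and the two blanks are still in the sorter. Lowering the last millimetres.

Request:
carry_out --pt "0 0 0.002 0 0 0" --pt "0 0 0.003 0 0 0" --pt "0 0 0.004 0 0 0" --pt "0 0 0.005 0 0 0" --pt "0 0 0.005 0 0 0" --pt "0 0 0.005 0 0 0"

```text
clock: 7.55
tool_pos: [0.4559, 0.1208, 0.1207]
orientation: [180.0, 0.0, 3.4]
force: [0.0, -0.5, -1.2]
opening: 0.0446
gripper_force: 30.0
```

Request:
carry_out --pt "0 0 0.001 0 0 0" --pt "0 0 0.0015 0 0 0" --pt "0 0 0.0015 0 0 0"

```text
clock: 7.92
tool_pos: [0.4564, 0.121, 0.1197]
orientation: [-180.0, -0.1, 3.4]
force: [-1.4, -0.1, 5.2]
opening: 0.0446
gripper_force: 30.0
```

Request:
carry_out --pt "0 0 0 0 0 0" --pt "0 0 0 0 0 0" --pt "0 0 0 0 0 0" --pt "0 0 0 0 0 0" --pt "0 0 0 0 0 0" --pt "0 0 0 0 0 0" --grip 1

```text
clock: 8.68
tool_pos: [0.4559, 0.1208, 0.1191]
orientation: [180.0, 0.0, 3.4]
force: [0.4, -0.4, 0.1]
opening: 0.0873
gripper_force: 0.0
```

Request:
carry_out --pt "0 0 -0.02 0 0 0" --pt "0 0 -0.06 0 0 0" --pt "0 0 -0.1 0 0 0.1" --pt "0 0 -0.14 0 0 0.28" --pt "0 0 -0.16 0 0 0.45" --pt "0 0 -0.16 0 0 0.63" --pt "0 0 -0.16 0 0 0.8" --pt "0 0 -0.16 0 0 0.98"

```text
clock: 9.68
tool_pos: [0.4559, 0.1208, 0.2792]
orientation: [-180.0, 0.0, -53.1]
force: [0.7, -0.7, 0.6]
opening: 0.0878
gripper_force: 0.0
```

Request:
carry_out --pt "0 0 0 0 0 0.16" --pt "0 0 0 0 0 0.33" --pt "0 0 0 0 0 0.48" --pt "0 0 0 0 0 0.59" --pt "0 0 0 0 0 0.59" --pt "0 0 0 0 0 0.59"

```text
clock: 10.42
tool_pos: [0.4559, 0.1208, 0.2792]
orientation: [180.0, 0.0, -86.4]
force: [-0.2, 0.4, 0.6]
opening: 0.0875
gripper_force: 0.0
```

```bash
python3 -c "
from h import *
o=telemetry.get_obs();np.save('w3.npy',wT(o));im=snap('wrist','w3.png')[:,:,::-1];print(o['tool_pos'],o['orientation'],o['joint_pos'])
print([proj('wrist',[.4564+a,.121+b,.163],np.load('w3.npy')) for a,b in((-.0055,-.0225),(.0055,.0225))])
cv2.imwrite('pics/m3.png',np.ascontiguousarray(im))
"
```

```text
[0.4559 0.1208 0.2792] [179.9998   0.0007 -86.4234] [ 38.8333  -1.6268 -16.5464  -0.0007 -75.0802 -35.2565]
[array([320.9794, 200.8357]), array([304.5021, 252.1834])]
```

View pics/m3.png

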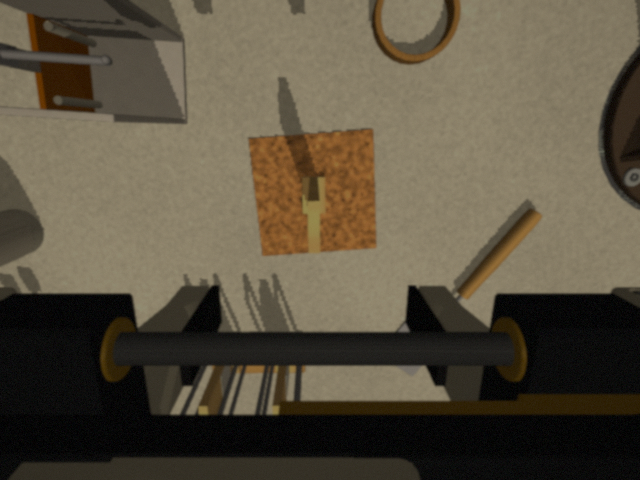

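The panel stands on the mat with its top edge about (307–320, 200–250), centred between the fingers as predicted. The cabinet's hook tip shows at (106, 60).

Request:
carry_out --pt "0 0 0.03 0 0 0" --pt "0 0 0.06 0 0 0" --pt "0 0 0.09 0 0 0" --pt "0 0 0.115 0 0 0" --pt "0 0 0.135 0 0 0" --pt "0 0 0.145 0 0 0" --pt "0 0 0.145 0 0 0" --pt "0 0 0.145 0 0 0"

```text
clock: 11.48
tool_pos: [0.4565, 0.1211, 0.135]
orientation: [-179.9, 0.0, -86.5]
force: [-0.3, 0.2, -0.3]
opening: 0.0877
gripper_force: 0.0
```

Request:
carry_out --pt "0 0 0 0 0 0" --pt "0 0 0 0 0 0" --pt "0 0 0 0 0 0" --pt "0 0 0 0 0 0" --pt "0 0 0 0 0 0" --pt "0 0 0 0 0 0" --pt "0 0 0 0 0 0" --pt "0 0 0 0 0 0" --grip -1

```text
clock: 12.48
tool_pos: [0.4559, 0.1208, 0.1342]
orientation: [180.0, -0.0, -86.6]
force: [0.2, 0.0, -0.8]
opening: 0.0134
gripper_force: 0.0
```

Request:
carry_out --pt "0 0 0 0 0 0" --pt "0 0 0 0 0 0" --pt "0 0 0 0 0 0"

```text
clock: 12.85
tool_pos: [0.4559, 0.1208, 0.1341]
orientation: [180.0, -0.0, -86.6]
force: [-1.6, 0.7, 0.8]
opening: 0.0092
gripper_force: 30.0
```

Request:
carry_out --pt "0 0 -0.01 0 0 0" --pt "0 0 -0.03 0 0 0" --pt "0 0 -0.055 0 0 0" --pt "0 0 -0.08 0 0 0" --pt "0 0 -0.105 0 0 0" --pt "0 0 -0.13 0 0 0" --pt "0 0 -0.145 0 0 0" --pt "0 0 -0.15 0 0 0"

```text
clock: 13.85
tool_pos: [0.4561, 0.1209, 0.2849]
orientation: [-180.0, 0.0, -86.6]
force: [0.3, -0.5, -2.3]
opening: 0.0092
gripper_force: 30.0
```

```bash
python3 -c "
from h import *
need([.53,.06,.29],-90)"
```

```text
[ 0.0652 -0.0702 -0.0051] [-0.0008  0.0008  0.0599] rows>=1.5
```

Request:
carry_out --pt "0.01 -0.01 0 0 0 0.01" --pt "0.025 -0.027 0 0 0 0.025" --pt "0.04 -0.045 -0.003 0 0 0.04" --pt "0.055 -0.06 -0.005 0 0 0.055" --pt "0.065 -0.07 -0.005 0 0 0.06" --pt "0.065 -0.07 -0.005 0 0 0.06" --pt "0.065 -0.07 -0.005 0 0 0.06"

```text
clock: 14.72
tool_pos: [0.5294, 0.0601, 0.2887]
orientation: [180.0, -0.0, -90.0]
force: [-0.5, -0.3, -2.3]
opening: 0.0094
gripper_force: 30.0
```

```bash
python3 -c "
from h import *
o=telemetry.get_obs();np.save('w4.npy',wT(o));im=snap('wrist','w4.png');print(o['tool_pos'],o['orientation'],o['joint_pos'])
need([.53,-.01,.29],-90)
"
```

```text
[0.5294 0.0601 0.2887] [179.9543  -0.0091 -90.0089] [ 27.5649   4.4467  -9.051   -0.0135 -76.547  -27.5707]
[ 0.0703 -0.0006 -0.001 ] [0.0004 0.     0.0003] rows>=1.1
```

Request:
carry_out --pt "0.01 0 0 0 0 0" --pt "0.025 0 0 0 0 0" --pt "0.045 0 0 0 0 0" --pt "0.06 0 0 0 0 0" --pt "0.07 0 0 0 0 0" --pt "0.07 0 0 0 0 0" --pt "0.07 0 0 0 0 0"

```text
clock: 15.65
tool_pos: [0.5298, -0.0098, 0.2891]
orientation: [-180.0, 0.0, -90.0]
force: [0.8, -0.3, -2.3]
opening: 0.0092
gripper_force: 30.0
```

```bash
python3 -c "
from h import *
o=telemetry.get_obs();np.save('w5.npy',wT(o));im=snap('wrist','w5.png');print(o['tool_pos'],o['orientation'],o['joint_pos'])
a=cv2.imread('pics/w4.png');b=cv2.imread('pics/w5.png')
for k in 'w4','w5': print(proj('wrist',[.623,-.001,.148],np.load(k+'.npy')),proj('wrist',[.66,-.001,.148],np.load(k+'.npy')))
cv2.imwrite('pics/m4.png',np.hstack([tile(a,0,0,200,300,2),tile(b,0,0,200,300,2)]))
"
```

```text
[ 0.5298 -0.0098  0.2891] [-179.9999    0.0089  -90.013 ] [ 20.1598   4.1101  -9.3702  -0.0086 -76.5166 -20.1708]
[202.5237 149.9122] [158.8694 149.9633]
[210.0874 229.2134] [169.1839 229.2665]
```

View pics/m4.png

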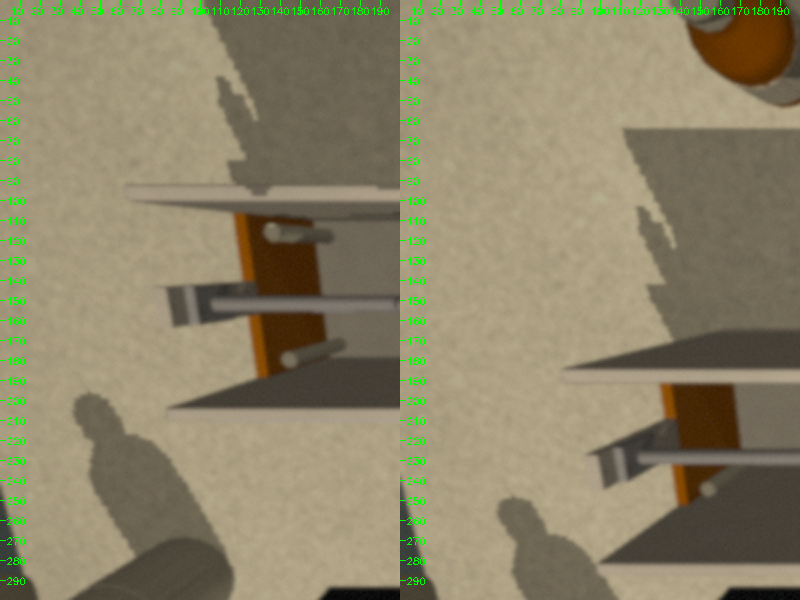

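The views show the cabinet close to aligned with the world: the walls' tops at rows ~92 and ~205 (w4) and ~187 and ~281 (w5), with the hook bar midway (row ~151 / ~228) running right towards its tip beyond the crop. Now the same numerically.

```bash
python3 - <<'E'
from h import *
for k,rb in(('w4',150),('w5',228)):
    g=cv2.cvtColor(cv2.imread(f'pics/{k}.png'),cv2.COLOR_BGR2GRAY).astype(int)
    print(k,'tip rowmax', g[rb-8:rb+9,150:235:1].max(0).tolist())
    for c in (130,150,170,185,195,200,205,210):
        print(c,g[rb-10:rb+12,c].tolist())
    T=np.load(k+'.npy')
E
```

```text
w4 tip rowmax [120, 119, 120, 119, 121, 120, 123, 122, 121, 121, 122, 122, 121, 122, 122, 121, 121, 120, 121, 122, 124, 122, 122, 122, 121, 123, 122, 120, 121, 119, 121, 121, 121, 121, 121, 121, 121, 120, 121, 122, 121, 123, 121, 120, 121, 117, 110, 106, 104, 112, 121, 121, 118, 110, 103, 104, 104, 105, 104, 104, 106, 105, 103, 104, 104, 104, 104, 105, 104, 103, 103, 103, 102, 103, 103, 102, 103, 104, 103, 103, 107, 123, 141, 150, 153]
130 [44, 41, 44, 43, 41, 43, 45, 50, 66, 85, 102, 114, 120, 118, 110, 91, 69, 58, 55, 61, 61, 63]
150 [38, 38, 39, 41, 38, 39, 41, 50, 65, 85, 101, 113, 120, 120, 110, 89, 61, 43, 45, 44, 39, 42]
170 [105, 105, 102, 102, 103, 101, 98, 90, 80, 88, 102, 114, 120, 124, 117, 115, 108, 104, 104, 102, 105, 103]
185 [102, 105, 102, 103, 103, 104, 99, 90, 81, 89, 103, 116, 121, 120, 114, 108, 103, 101, 103, 102, 103, 105]
195 [102, 102, 103, 104, 103, 100, 96, 87, 79, 86, 98, 111, 117, 116, 114, 106, 103, 103, 104, 103, 103, 104]
200 [100, 101, 99, 100, 102, 101, 97, 87, 75, 74, 93, 109, 117, 121, 118, 109, 103, 101, 102, 103, 103, 102]
205 [99, 100, 101, 103,
[... 751 characters left out ...]
4, 47, 45, 45, 45, 46, 55, 67, 86, 102, 115, 123, 121, 107, 79, 53, 44, 42, 44, 46, 44, 44]
170 [86, 85, 83, 81, 81, 75, 69, 70, 84, 101, 117, 123, 122, 113, 92, 81, 75, 69, 66, 65, 65, 65]
185 [109, 105, 108, 107, 106, 99, 86, 76, 87, 101, 116, 123, 123, 115, 97, 75, 66, 65, 66, 66, 69, 65]
195 [106, 107, 106, 105, 103, 98, 83, 77, 87, 102, 116, 124, 125, 113, 93, 76, 68, 66, 65, 66, 63, 64]
200 [104, 105, 107, 104, 105, 98, 84, 77, 88, 104, 118, 124, 122, 114, 94, 74, 68, 65, 64, 67, 66, 66]
205 [105, 105, 107, 106, 106, 99, 85, 71, 67, 69, 77, 86, 96, 101, 95, 79, 68, 65, 66, 63, 67, 66]
210 [105, 104, 105, 106, 103, 104, 97, 83, 67, 66, 76, 92, 107, 113, 114, 105, 84, 71, 66, 65, 66, 65]
```

```bash
python3 - <<'E'
from h import *
a=cv2.imread('pics/w4.png');b=cv2.imread('pics/w5.png')
cv2.imwrite('pics/m5.png',np.vstack([tile(a,60,85,266,97+28,3)[:300],tile(b,60,175,266,125,3)[:300]]))
E
```

```text
(no output)
```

View pics/m5.png

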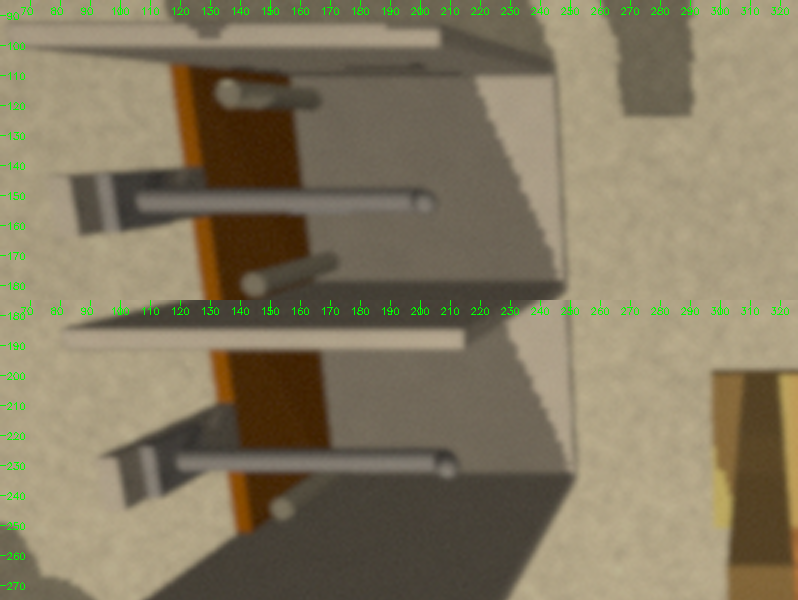

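```bash
python3 - <<'E'
from h import *
T4,T5=np.load('w4.npy'),np.load('w5.npy')
p,r=tri([ray('wrist',(201.7,152.2),T4),ray('wrist',(209.2,230.2),T5)]);print('tip',p,r)
# bar: planes of constant row -> y,z of the bar
def plane(T,a,b):
    o,d1=ray('wrist',a,T);_,d2=ray('wrist',b,T);n=np.cross(d1,d2);n/=np.linalg.norm(n);return n,n@o
n1,c1=plane(T4,(140,152.1),(195,152.1));n2,c2=plane(T5,(140,229),(195,229.1))
d=np.cross(n1,n2);q=np.linalg.lstsq(np.array([n1,n2,[1,0,0]]),np.array([c1,c2,.64]),rcond=None)[0];print('bar dir',d/np.linalg.norm(d)*np.sign(d[0]),'at x=.64',q)
for k,T,uv in(('w4',T4,(207,93)),('w4',T4,(207,100)),('w5',T5,(215,185)),('w5',T5,(215,191.5))):print('R wall front top',atz('wrist',uv,.17,T))
p,r=tri([ray('wrist',(207,96.7),T4),ray('wrist',(215,188.2),T5)]);print('Rwall front top mid',p,r)
for T,uv in((T4,(140,152.1)),(T4,(195,152.1)),(T5,(140,229)),(T5,(195,229))):print('bar@.1365',atz('wrist',uv,.1365,T))
E
```

```text
tip [0.6252 0.0012 0.1435] [np.float64(3.906362862378414e-06), np.float64(3.90636286219173e-06)]
bar dir [ 1.     -0.0005 -0.0098] at x=.64 [0.64   0.0014 0.1389]
R wall front top [ 0.6095 -0.0441  0.17  ]
R wall front top [ 0.6099 -0.0392  0.17  ]
R wall front top [ 0.6096 -0.0443  0.17  ]
R wall front top [ 0.61   -0.0389  0.17  ]
Rwall front top mid [ 0.6099 -0.0416  0.1694] [np.float64(1.2668424702765721e-05), np.float64(1.2668424702532157e-05)]
bar@.1365 [0.6815 0.0015 0.1365]
bar@.1365 [0.6331 0.0015 0.1365]
bar@.1365 [0.6919 0.0018 0.1365]
bar@.1365 [0.6404 0.0019 0.1365]
```

```bash
python3 -c "
from h import *
G=need([.56,.0013,.176],-90); need([.64,.0013,.176],-90,G)"
```

```text
[-0.0109 -0.0302  0.1131] [0.     0.0001 0.0002] rows>=1.9
[ 0.   -0.08 -0.  ] [0. 0. 0.] rows>=1.3
```

Request:
carry_out --pt "-0.004 -0.01 0.01 0 0 0" --pt "-0.008 -0.022 0.03 0 0 0" --pt "-0.011 -0.03 0.055 0 0 0" --pt "-0.011 -0.03 0.08 0 0 0" --pt "-0.011 -0.03 0.1 0 0 0" --pt "-0.011 -0.03 0.111 0 0 0" --pt "-0.011 -0.03 0.113 0 0 0" --pt "-0.011 -0.03 0.113 0 0 0"

```text
clock: 16.7
tool_pos: [0.5602, 0.0013, 0.1766]
orientation: [-180.0, 0.0, -90.0]
force: [-0.7, -0.9, -0.8]
opening: 0.0092
gripper_force: 30.0
```

```bash
python3 -c "
from h import *
o=telemetry.get_obs();T=wT(o);print(o['tool_pos'],o['orientation'])
need([.64,.0013,.176],-90)
im=snap('scene','s2.png');im=cv2.imread('pics/s2.png')
t=tool(o)[:3,3]
for nm,q in(('eye',[0,0,-.0211]),('underside',[0,0,-.131])):print(nm,proj('scene',t+q))
print('hook tip',proj('scene',[.625,.0013,.148]))
cv2.imwrite('pics/m6.png',tile(im,250,190,160,150,4))"
```

```text
[0.5602 0.0013 0.1766] [-179.9546    0.0009  -89.9828]
[ 0.     -0.0798  0.0007] [-0.0008  0.      0.0003] rows>=1.3
eye [307.375  244.2632]
underside [309.1161 273.7242]
hook tip [338.6182 258.3922]
```

View pics/m6.png

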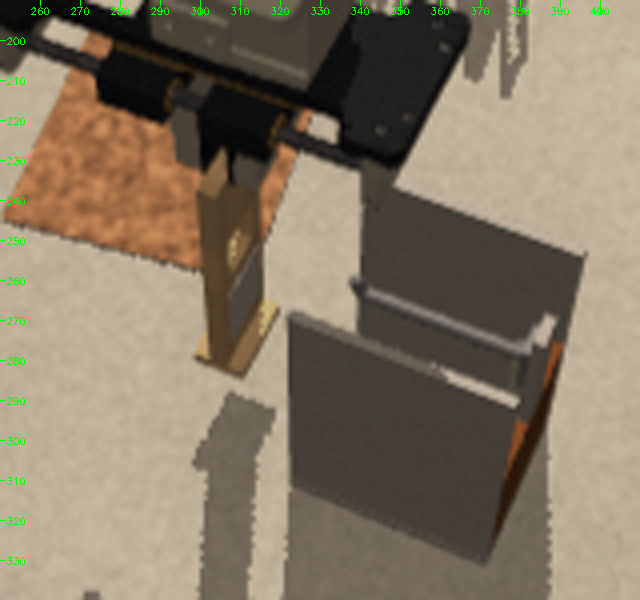

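The panel hangs upright and square in front of the cabinet (foot about (309, 275), as predicted), with the hook tip at (338, 261) ahead of its window. Advancing.

Request:
carry_out --pt "0 -0.005 0 0 0 0" --pt "0 -0.015 0 0 0 0" --pt "0 -0.026 0 0 0 0" --pt "0 -0.038 0 0 0 0" --pt "0 -0.05 0 0 0 0" --pt "0 -0.06 0 0 0 0" --pt "0 -0.07 0 0 0 0" --pt "0 -0.075 0 0 0 0"

```text
clock: 17.75
tool_pos: [0.6353, 0.0011, 0.176]
orientation: [180.0, -0.0, -90.0]
force: [0.5, -0.3, -2.4]
opening: 0.0093
gripper_force: 30.0
```

Request:
carry_out --pt "0 -0.003 0 0 0 0" --pt "0 -0.0045 0 0 0 0" --pt "0 -0.0045 0 0 0 0" --pt "0 -0.0045 0.003 0 0 0" --pt "0 -0.0045 0.006 0 0 0" --pt "0 -0.0045 0.009 0 0 0" --pt "0 -0.0045 0.011 0 0 0" --pt "0 -0.0045 0.011 0 0 0"

```text
clock: 18.75
tool_pos: [0.6391, 0.0011, 0.1649]
orientation: [180.0, -0.0, -90.0]
force: [0.2, -0.0, -2.4]
opening: 0.0095
gripper_force: 30.0
```

Request:
carry_out --pt "0 0 0.001 0 0 0" --pt "0 0 0.002 0 0 0" --pt "0 0 0.003 0 0 0" --pt "0 0 0.003 0 0 0"

```text
clock: 19.25
tool_pos: [0.6392, 0.0011, 0.1621]
orientation: [180.0, -0.0, -90.0]
force: [-0.3, -0.1, -1.9]
opening: 0.0093
gripper_force: 30.0
```

Request:
carry_out --pt "0 0 0.0005 0 0 0" --pt "0 0 0.001 0 0 0" --pt "0 0 0.001 0 0 0"

```text
clock: 19.62
tool_pos: [0.6393, 0.0011, 0.1612]
orientation: [-180.0, -0.0, -90.0]
force: [-0.5, -1.0, -1.7]
opening: 0.0095
gripper_force: 30.0
```

Request:
carry_out --pt "0 0 0.0005 0 0 0" --pt "0 0 0.001 0 0 0" --pt "0 0 0.001 0 0 0"

```text
clock: 20.0
tool_pos: [0.6396, 0.0011, 0.1609]
orientation: [-179.9, -0.0, -90.0]
force: [-1.2, 0.6, 3.8]
opening: 0.0095
gripper_force: 30.0
```

Request:
carry_out --pt "0 0 0 0 0 0" --pt "0 0 0 0 0 0" --pt "0 0 0 0 0 0" --pt "0 0 0 0 0 0" --pt "0 0 0 0 0 0" --pt "0 0 0 0 0 0" --grip -0.2

```text
clock: 20.75
tool_pos: [0.6392, 0.0011, 0.1601]
orientation: [180.0, -0.0, -90.0]
force: [-0.9, -0.6, -0.5]
opening: 0.0349
gripper_force: 0.0
```

Request:
carry_out --pt "0 0 -0.005 0 0 0" --pt "0 0 -0.015 0 0 0" --pt "0 0 -0.03 0 0 0" --pt "0 0 -0.05 0 0 0" --pt "0 0 -0.075 0 0 0" --pt "0 0 -0.1 0 0 0" --pt "0 0 -0.125 0 0 0" --pt "0 0 -0.14 0 0 0"

```text
clock: 21.75
tool_pos: [0.6397, 0.0011, 0.3027]
orientation: [-179.8, 0.0, -90.0]
force: [-0.0, -0.8, -0.6]
opening: 0.0349
gripper_force: 0.0
```

```bash
python3 -c "
from h import *
o=telemetry.get_obs();print(o['tool_pos'],o['orientation'],o['joint_pos'],o['force'])
im=snap('scene','s3.png');
p=np.array([.6396,.0011,.030])
for q in([-.014,-.0225,0],[-.005,-.0225,.16],[.005,.0225,.16]):print(proj('scene',p+q))
need([.462,-.32,.30],-105)
"
```

```text
[0.6397 0.0011 0.3027] [-179.8439    0.0287  -89.996 ] [ 17.5618  14.6202   5.1092   0.02   -80.3315 -17.5613] [-0.0026 -0.8319 -0.5735]
[333.1942 297.6735]
[338.9655 257.4616]
[353.972  240.3378]
[0.321  0.1783 0.0033] [-0.0044  0.001   0.262 ] rows>=5.9
```

Request:
carry_out --pt "0.03 0.018 0 0 0 0.03" --pt "0.08 0.045 0 0 0 0.06" --pt "0.13 0.073 0 0 0 0.1" --pt "0.18 0.1 0 0 0 0.15" --pt "0.23 0.128 0 0 0 0.2" --pt "0.28 0.155 0.02 0 0 0.24" --pt "0.311 0.173 0.04 0 0 0.262" --pt "0.321 0.178 0.04 0 0 0.262"

```text
clock: 22.8
tool_pos: [0.459, -0.3209, 0.2584]
orientation: [179.8, 0.0, -105.2]
force: [0.5, -0.8, 0.3]
opening: 0.035
gripper_force: 0.0
```

Request:
carry_out --pt "0 0 0 0 0 0" --pt "0 0 0 0 0 0"

```text
clock: 23.05
tool_pos: [0.4621, -0.3193, 0.2608]
orientation: [-179.9, -0.0, -105.0]
force: [0.8, 0.2, 0.5]
opening: 0.0354
gripper_force: 0.0
```

```bash
cat >> h.py <<'E'
def blobs(k,roi=None,thr=150,smax=60):
    im=cv2.imread(f'pics/{k}.png');h=cv2.cvtColor(im,cv2.COLOR_BGR2HSV)
    m=((h[...,2]>thr)&(h[...,1]<smax)).astype(np.uint8)
    n,l,st,ce=cv2.connectedComponentsWithStats(m)
    return [(ce[i],st[i]) for i in range(1,n) if 8<st[i,4]<600]
E
python3 - <<'E'
from h import *
o=telemetry.get_obs();np.save('w6.npy',wT(o));snap('wrist','w6.png');print(o['clock'],o['tool_pos'],o['orientation'],o['joint_pos'])
T=np.load('w6.npy')
im=cv2.imread('pics/w6.png');g=cv2.cvtColor(im,cv2.COLOR_BGR2GRAY);u=proj('wrist',[.462,-.32,.07],T);print(u)
for thr in(110,140):
  for c,s in blobs('w6',thr=thr):
    p=atz('wrist',c,.071,T)
    if np.hypot(p[0]-.462,p[1]+.32)<.1:print(thr,c,s,p)
E
```

```text
23.05 [ 0.4621 -0.3193  0.2608] [-179.9344   -0.0021 -104.9512] [-14.6736   7.9432  -8.6212   0.0025 -73.37    -0.2783]
[313.1795 207.4933]
110 [290.     108.8889] [288 106   4   6   9] [ 0.4585 -0.4178  0.071 ]
110 [328.8333 113.8333] [327 111   5   6  12] [ 0.4241 -0.404   0.071 ]
110 [269.1875 118.125 ] [266 114   7  10  16] [ 0.48   -0.4149  0.071 ]
110 [298.9565 117.7826] [295 114   9   8  23] [ 0.4525 -0.4079  0.071 ]
110 [284.5333 119.6667] [280 117   9   5  15] [ 0.4663 -0.4098  0.071 ]
110 [327.9167 119.8333] [326 118   5   5  12] [ 0.4263 -0.3989  0.071 ]
110 [354.5 122.1] [352 118   6   8  10] [ 0.4022 -0.3903  0.071 ]
110 [264.8889 125.4444] [263 123   6   5   9] [ 0.486  -0.4096  0.071 ]
110 [298.6667 128.3333] [296 126   6   5  12] [ 0.4554 -0.3987  0.071 ]
110 [336.3333 129.2222] [335 127   4   5   9] [ 0.4206 -0.3885  0.071 ]
110 [297.6    143.6105] [289 138  20  13  95] [ 0.4602 -0.3853  0.071 ]
110 [228.9524 199.1429] [224 196  10   7  21] [ 0.5424 -0.3507  0.071 ]
110 [232.0833 213.5833] [229 210   6   9  12] [ 0.5442 -0.3356  0.071 ]
140 [311.9722 155.0833] [309 152   7   7  36] [ 0.4495 -0.3711  0.071 ]
140 [370.072  248.9653] [308 157  86 128 375] [ 0.4153 -0.2614  0.071 ]
140 [279.9189 165.4595] [277 163   7   6  37] [ 0.4828 -0.3696  0.071 ]
140 [260.9414 192.536 ] [253 185  17  16 222] [ 0.509  -0.3487  0.071 ]
140 [334.5  191.05] [329 185  10  11  20] [ 0.4368 -0.331   0.071 ]
140 [311.0649 232.6234] [310 220   4  26  77] [ 0.471 -0.295  0.071]
140 [262.1667 224.5   ] [259 222   7   6  36] [ 0.5177 -0.3166  0.071 ]
140 [281.5862 249.2759] [279 247   6   6  29] [ 0.5059 -0.2853  0.071 ]
140 [236.7857 257.    ] [236 252   2  12  14] [ 0.5545 -0.2894  0.071 ]
140 [311.5    258.6667] [309 256   6   6  30] [ 0.4781 -0.267   0.071 ]
140 [271.0268 274.8661] [236 267  71  12 112] [ 0.5252 -0.2603  0.071 ]
```

Request:
carry_out --pt "0 0.02 0 0 0 0" --pt "0 0.04 0 0 0 0" --pt "0 0.06 0 0 0 0" --pt "0 0.06 0 0 0 0" --pt "0 0.06 0 0 0 0"

```text
clock: 23.72
tool_pos: [0.4034, -0.3043, 0.2606]
orientation: [-179.9, -0.0, -105.0]
force: [0.8, -0.2, 0.0]
opening: 0.0348
gripper_force: 0.0
```

```bash
cat >> h.py <<'E'
from scipy.optimize import least_squares
def circ(P):
    P=np.array(P)[:,:2];r=least_squares(lambda q:np.hypot(*(P-q[:2]).T)-q[2],[*P.mean(0),.054]);return r.x,np.abs(r.fun).max()
E
python3 - <<'E'
from h import *
o=telemetry.get_obs();np.save('w7.npy',wT(o));snap('wrist','w7.png');print(o['clock'],o['tool_pos'],o['orientation'])
T6,T7=np.load('w6.npy'),np.load('w7.npy')
D=[(311.5,258.67),(281.59,249.28),(262.17,224.5),(260.94,192.54),(279.92,165.46),(311.97,155.08)]
B=np.array([c for c,s in blobs('w7',thr=140)]);Q=[]
for d in D:
    e=proj('wrist',atz('wrist',d,.071,T6),T7);i=np.argmin(np.hypot(*(B-e).T));p,r=tri([ray('wrist',d,T6),ray('wrist',B[i],T7)]);Q.append(p);print(p,B[i]-e)
q,e=circ(Q);print('circle tri',q,e)
q,e=circ([atz('wrist',d,.0705,T6) for d in D]);print('circle z',q,e)
a=[np.degrees(np.arctan2(p[1]-q[1],p[0]-q[0])) for p in Q];print('angles',np.round(a,1))
g=[(c,s) for c,s in blobs('w7',thr=140) if s[4]<150 and s[3]>15];print(g)
E
```

```text
23.725 [ 0.4034 -0.3043  0.2606] [-179.9358   -0.007  -104.9998]
[ 0.478  -0.2672  0.0716] [-0.0976 -0.0718]
[ 0.5059 -0.2854  0.0707] [ 0.0402 -0.3564]
[ 0.5176 -0.3168  0.0717] [-0.1174 -0.0956]
[ 0.5092 -0.3486  0.0699] [ 0.1818 -0.0459]
[ 0.4829 -0.3695  0.0698] [0.2125 0.1634]
[ 0.4495 -0.3711  0.0703] [ 0.1174 -0.0466]
circle tri [ 0.4639 -0.3192  0.0538] 0.00016185040562998604
circle z [ 0.4639 -0.319   0.0541] 5.062080460081775e-05
angles [  74.7   38.5    2.4  -33.2  -69.3 -105.4]
[(array([331.3333, 141.2667]), array([326, 132,   8,  22,  30], dtype=int32)), (array([331.3704, 186.8148]), array([331, 170,   3,  35,  54], dtype=int32)), (array([246.359 , 233.4103]), array([245, 221,   4,  25,  78], dtype=int32)), (array([180.087 , 250.4783]), array([178, 243,   4,  16,  23], dtype=int32)), (array([328.2963, 286.5   ]), array([325, 279,  10,  19,  54], dtype=int32))]
```

```bash
python3 - <<'E'
from h import *
T6,T7=np.load('w6.npy'),np.load('w7.npy')
p,r=tri([ray('wrist',(311.06,232.62),T6),ray('wrist',(246.36,233.41),T7)]);d=p[:2]-[.4639,-.3191];print('line mid',p,r,np.hypot(*d),np.degrees(np.arctan2(d[1],d[0])))
need([.4639,-.3191,.16],-105.3)
E
```

```text
line mid [ 0.468  -0.3054  0.1091] [np.float64(4.100283462303e-05), np.float64(4.1002834623059146e-05)] 0.014319420036188447 73.51572738333715
[-0.0014 -0.0621  0.1004] [-0.0006 -0.0001  0.0052] rows>=1.9
```

Request:
carry_out --pt "-0.001 -0.03 0.02 0 0 0.005" --pt "-0.0014 -0.062 0.05 0 0 0.005" --pt "-0.0014 -0.062 0.08 0 0 0.005" --pt "-0.0014 -0.062 0.11 0 0 0.005" --pt "-0.0014 -0.062 0.135 0 0 0.005" --pt "-0.0014 -0.062 0.16 0 0 0.005" --pt "-0.0014 -0.062 0.175 0 0 0.005" --pt "-0.0014 -0.062 0.176 0 0 0.005"

```text
clock: 24.78
tool_pos: [0.4631, -0.319, 0.0831]
orientation: [179.9, -0.0, -105.3]
force: [-0.4, 0.3, -0.1]
opening: 0.0352
gripper_force: 0.0
```

Request:
carry_out --pt "0 0 0 0 0 0" --pt "0 0 0 0 0 0" --pt "0 0 0 0 0 0" --pt "0 0 0 0 0 0" --pt "0 0 0 0 0 0" --pt "0 0 0 0 0 0" --grip -1

```text
clock: 25.52
tool_pos: [0.4641, -0.3193, 0.0849]
orientation: [-179.9, -0.0, -105.3]
force: [-0.6, 1.8, 5.9]
opening: 0.0128
gripper_force: 30.0
```

Request:
carry_out --pt "0 0 -0.001 0 0 0.06" --pt "0 0 -0.001 0 0 0.18" --pt "0 0 -0.001 0 0 0.3" --pt "0 0 -0.001 0 0 0.43" --pt "0 0 -0.001 0 0 0.56" --pt "0 0 -0.001 0 0 0.69" --pt "0 0 -0.001 0 0 0.82" --pt "0 0 -0.001 0 0 0.95"

```text
clock: 26.52
tool_pos: [0.464, -0.3192, 0.0851]
orientation: [-180.0, 0.0, -160.0]
force: [2.0, -0.0, -1.2]
opening: 0.0132
gripper_force: 30.0
```

Request:
carry_out --pt "0 0 0 0 0 0.13" --pt "0 0 0 0 0 0.26" --pt "0 0 0 0 0 0.39" --pt "0 0 0 0 0 0.52" --pt "0 0 0 0 0 0.65" --pt "0 0 0 0 0 0.78" --pt "0 0 0 0 0 0.88" --pt "0 0 0 0 0 0.935"

```text
clock: 27.52
tool_pos: [0.4641, -0.3193, 0.0851]
orientation: [180.0, 0.1, 146.6]
force: [1.5, -1.5, -2.0]
opening: 0.0126
gripper_force: 30.0
```

Request:
carry_out --pt "0 0 0 0 0 0" --pt "0 0 0 0 0 0" --pt "0 0 0 0 0 0"

```text
clock: 27.9
tool_pos: [0.4639, -0.3192, 0.0851]
orientation: [180.0, 0.0, 146.7]
force: [3.6, -3.6, -4.3]
opening: 0.0131
gripper_force: 30.0
```

Request:
carry_out --pt "0 0 0 0 0 0" --pt "0 0 0 0 0 0" --pt "0 0 0 0 0 0" --pt "0 0 0 0 0 0" --pt "0 0 0 0 0 0" --pt "0 0 0 0 0 0" --grip -0.2

```text
clock: 28.65
tool_pos: [0.4635, -0.319, 0.0851]
orientation: [-180.0, -0.0, 146.7]
force: [-0.6, 0.4, 0.3]
opening: 0.0348
gripper_force: 0.0
```

Request:
carry_out --pt "0 0 -0.01 0 0 0" --pt "0 0 -0.03 0 0 0" --pt "0 0 -0.055 0 0 0" --pt "0 0 -0.085 0 0 0" --pt "0 0 -0.115 0 0 0" --pt "0 0 -0.145 0 0 0" --pt "0 0 -0.17 0 0 0" --pt "0 0 -0.18 0 0 0"

```text
clock: 29.65
tool_pos: [0.464, -0.3193, 0.2674]
orientation: [180.0, 0.2, 146.7]
force: [0.2, 0.5, -0.2]
opening: 0.0351
gripper_force: 0.0
```

Request:
carry_out --pt "0 0 0 0 0 0" --pt "0 0 0 0 0 0"

```text
clock: 29.9
tool_pos: [0.463, -0.3187, 0.264]
orientation: [-180.0, -0.1, 146.7]
force: [-1.1, -1.0, 0.1]
opening: 0.0351
gripper_force: 0.0
```

```bash
python3 - <<'E'
from h import *
o=telemetry.get_obs();T=wT(o);snap('wrist','w8.png');snap('scene','s4.png');snap('top','t4.png');print(o['clock'],o['tool_pos'],o['orientation'],o['force'],o['opening'])
for c,s in blobs('w8',thr=140):
    p=atz('wrist',c,.111,T);d=p[:2]-[.4639,-.3191]
    if np.hypot(*d)<.03: print(s,p,np.hypot(*d),np.degrees(np.arctan2(d[1],d[0])))
w=cv2.imread('pics/w8.png');s=cv2.imread('pics/s4.png');t=cv2.imread('pics/t4.png')
u=proj('wrist',[.4639,-.3191,.08],T).astype(int);print(u)
c=lambda im,x,y,w,h:cv2.resize(im[y:y+h,x:x+w],(400,300),interpolation=cv2.INTER_CUBIC)
cv2.imwrite('pics/m7.png',np.vstack([np.hstack([c(w,u[0]-120,max(0,u[1]-90),240,180),c(s,290,225,120,90)]),np.hstack([c(s,290,90,200,150),c(t,140,140,320,240)])]))
E
```

```text
29.9 [ 0.463  -0.3187  0.264 ] [-179.9918   -0.0996  146.6904] [-1.1243 -1.0392  0.0576] 0.03510591552013107
[312 220   4  25  75] [ 0.4749 -0.3266  0.111 ] 0.013291534217844864 -34.271612043300024
[313 211]
```

View pics/m7.png

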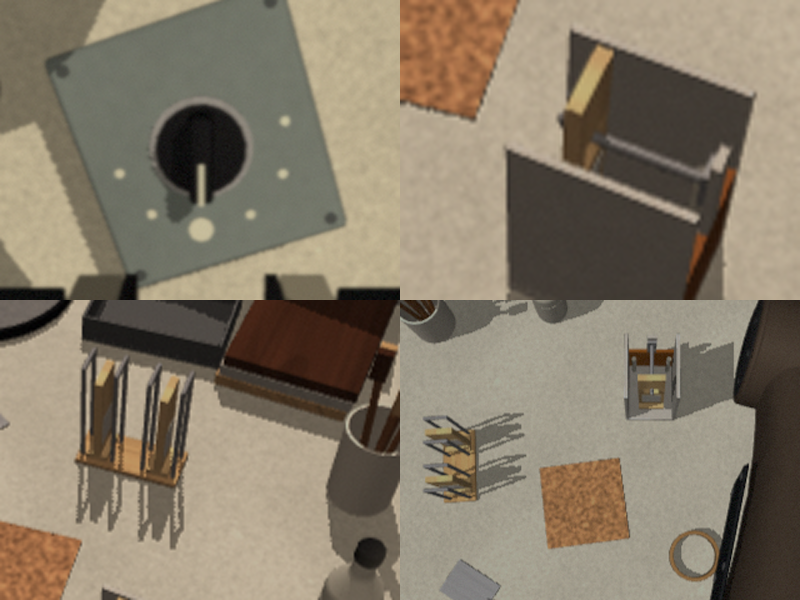

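The final picture shows four things:
- **Selector:** its white line points straight at the big mark (tile pixel (201, 205) to (201, 230)), measured at −34.3° against the mark's −33.2°.
- **Panel:** it hangs on the hook between the walls (tile pixel (585, 100)).
- **Blanks:** both are still in the sorter.
- **Arm:** it is clear of everything.

Handing in.

```bash
python3 -c "
from h import *
print(workorder.close_job())"
```

```text
the job is handed in; nothing more can be done
None
```

The windowed panel hangs on the cabinet hook, the selector is clicked in at the big mark (1.885 rad), the blanks and bottle were not moved, and the job is handed in at about 30 s of the 72 s allowed; the hand-in gave no verdict.

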